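# Tip the stoppers out of the wide flip box

### The job

Two white flip boxes hang in tipping stands on the lab bench. Turn the wider one over by its wooden crank handle, away from the robot and right round to its stop, so that its clear lid swings open and both rubber stoppers drop into the steel tray of its stand; leave it turned over and let go. Leave the narrower box upright as it is.

Things in the scene. Friction and masses are not known exactly. Their poses are not given: they have to be found in the camera images.
- wide_stand: Fixed grey stand of the WIDE white flip box (70 x 100 x 60 mm; the other stand's box is 52 mm wide). Left or right of the other, turned up to 0.35 rad. Origin: underside, below the pivot. The pivot axis runs along its y, 150 mm up; the box tips towards its +x, away from the robot. Cheek plates at y = +-68 mm, 168 mm tall; base x -60 to 130, y +-75 mm. The crank is outside the +y cheek.
- wide_tray (a point): Centre of the floor of the steel tray on the wide box's stand, at x 35, y 0, z 9 mm in the stand's frame, same axes. Inside the tray measures 174 mm (x) by 118 mm (y); its rim is 37 mm above the floor. The box empties over it.
- wide_handle (a point): Middle of the wide box's handle: a pale wooden round bar, 16 mm thick, along the stand's y, 85 mm long, at y = 130 mm. At joint value q it is at x = 70 sin(q - 1.396), z = 150 + 70 cos(q - 1.396) mm in the stand's frame: it starts on the robot's side, goes over the top and ends on the far side. It can be held from above, tool upright, all the way, and turns in a light grip.
- wide_box (a joint): Turn of the wide box about its pivot, rad: 0 upright, 2.8 turned over against its stop. The pivot is stiff (2 to 4 N at the handle) and the box stays wherever it is left. Its clear lid is hinged on the robot-side rim and swings freely: it hangs open by its weight once the box is past level (1.57).
- stopper_a: One of the two red-brown rubber stoppers in the wide box, a cone 20 mm across below, 25 mm above, 26 mm tall, about 16 g. Origin: centre of its narrow end. At the start it stands on the box floor.
- stopper_b: The other stopper in the wide box, the same.
- narrow_box (a joint): Turn of the narrow box about its own pivot, rad: 0 upright. To be left alone.

How it is judged:
By the outcome, as a careful person would: the job done as asked, in the order asked, and still so for the second after the job is handed in, with the robot touching nothing.
It also fails if it takes over 38 s, if anything falls off the work surface, if the arm or the gripper's body presses on something with over 40 N, if the wrist force passes 120 N, or if a joint passes its speed limit or range.

### The arm

A 6-joint arm with a two-finger parallel gripper is mounted at the origin on the work surface. World frame = base frame: x ahead of the robot, y to its left, z up, the work surface at z = 0. Lengths are in m, angles in rad, forces in N, time in s.
With the tool pointing down it reaches from about 0.325 to 0.925 m from the base axis. Payload 3.1 kg.
Tool frame: the origin (TCP) lies on the centre line of the jaws, within the pads' length; the fingertips stand 17 mm ahead of it and the grasp point (between the pads) lies 2 mm behind it; z points along the fingers, y is the line along which they close (so a half turn about z gives the same grasp; the last joint's range is limited). The gripper opens to 85 mm and grips with 20 to 120 N. Pads are 22 mm wide; open, the fingers measure 114 mm over their backs; the gripper's body (76 mm by 85 mm) begins 54 mm behind the grasp point. The pads swing forward as they close: fully open they stand 13 mm farther back than shut.
Start: joints at [1.169, 0.217, 1.613, -0, 1.311, -0.112], TCP at [0.179, 0.599, 0.248] pointing down, gripper open.
Joint ranges: [-2.75, 2.75], [-0.78, 2.1], [0.31, 2.55], [-1.13, 4.27], [0.13, 2.63], [-2.58, 2.58]. Speed limits (rad/s): [2.79, 2.79, 3.14, 3.14, 3.14, 3.14].

### API

Orientations are given as a rotation vector (axis times angle).
In Python, from bench import get_obs, read_camera, camera_info, finish_job gives the robot as it stands. The module is installed in compiled form; this text tells all that it offers.
- The arm moves only by the tool carry_out, never from a script. Its argument "plan" is a list of rows, each a list of 3 entries, a list of its own where there are three numbers: the opening, from 0 (shut) to 1 (fully open), then the shift along the tool's x, y, z in cm, then the turn, a rotation vector about the tool's x, y, z in rad. In form: [[claw, [x, y, z], [rx, ry, rz]], ...]. A call has 1 to 8 rows; each row shifts and turns the commanded pose from where the row before left it, along the tool's axes as they then stand; what a row does not reach is not made up. A row lasts 1/12 s, in which the tool goes at most 41.7 mm and 7.16 degrees, less where a joint would pass 70% of its speed; a pose out of reach is approached as far as the arm can. A call is refused whole if a number of a shift passes 4.17 or a number of a turn 0.125, either way. A call with a gripper value outside its range is refused whole. The fingers move at their own pace and stop on an object; the grip force is fixed at half the most. Time passes only in rows, so rows that do not move let the fingers close. It gives the time, the measured TCP pose, the force, the opening and the grip force at its end, in the units of the state.
- get_obs(): the state, without advancing time (a new reading comes with each control period).
- read_camera(name): name is "scene" or "side" or "wrist"; returns the picture (480x640x3 uint8, blue, green, red); there is no depth.
- camera_info(name): a dict with "camera_matrix" (3x3 intrinsics, pixels), "position" and "attitude" of the camera in the world. Camera axes: x right, y up, looking along -z (the intrinsics and any distortion apply to the point x, -y, -z); pixel columns grow to the right and rows downward; lengths in m; the calibration is good to about 2 mm. A picture is of the moment at which its call begins: read the wrist's pose just before it. camera_info takes no time and is no camera call; for the wrist camera it gives the pose at the moment of the call.
- finish_job(): hands the job in; it is judged then, once.
The state is a dict: "time_s": time; "joint_positions": joint angles; "qvel": joint speeds; "effort": joint torques, N m; "tool_pos": TCP position; "tool_rot": TCP orientation; "wrist_force": force on the tool from outside, world axes, zero at the start; "moment": the same for the moment, N m; "gripper_width": finger opening in m; "grip_force": force on a finger pad.
Only numpy, scipy, OpenCV 4.12 (cv2) and the standard library are available. Lean on these libraries where they do the work, as an engineer would, in place of code of your own. Each camera call takes 0.05 s, during which the arm holds its last target. There are 200 camera calls.

## Working session

There is one attempt and no reset: what is moved stays moved. The work goes in short steps, Python scripts to look and compute and a tool call to move; the robot and the scene stay as the last step left them, time stands still between calls to the robot, and variables do not carry over. Pictures are saved under pics/ and viewed, at most 10 in all, crops included, and the job is handed in when it is done.

Besides the shell and the picture viewer there is one more tool, called after "Request:" as name(argument=value, ...), one argument or row to a line, values as JSON. carry_out: Moves the arm, as the interface text tells. Its arguments: {"type":"object","properties":{"plan":{"type":"array","items":{"type":"array"}}},"required":["plan"]}

```bash
mkdir -p pics
python3 - <<'E'
from bench import *
import cv2
print(get_obs())
for n in("scene","side"):
    print(n,camera_info(n)); cv2.imwrite(f"pics/{n}0.png",read_camera(n))
E
```

```text
{'time_s': 0.0, 'joint_positions': array([ 1.16880708e+00,  2.17751866e-01,  1.61496739e+00,  5.70990127e-05,
        1.31130267e+00, -1.12181574e-01]), 'qvel': array([ 1.70068189e-03, -8.36614336e-04,  1.03913758e-03,  1.24776058e-03,
       -5.33675126e-05, -1.21821168e-03]), 'effort': array([ 1.85444456e-03, -3.96852064e+01, -3.03851295e+01, -8.28842394e-05,
        9.60722129e-03,  4.06696671e-06]), 'tool_pos': array([0.17824588, 0.59821833, 0.24695229]), 'tool_rot': array([-0.45356308, -3.10799867,  0.00366766]), 'wrist_force': array([-0.48007632,  0.1665255 ,  0.70695696]), 'moment': array([ 0.0088137 , -0.06157947,  0.01774755]), 'grip_force': 0.0, 'gripper_width': 0.08561184558946347}
scene {'camera_matrix': array([[545.96593686,   0.        , 310.60934165],
       [  0.        , 545.96593686, 236.38402713],
       [  0.        ,   0.        ,   1.        ]]), 'position': array([ 1.1439667 , -0.55202339,  0.69102684]), 'attitude': array([0.92160079, 0.44212557, 0.85616938])}
side {'camera_matrix': array([[500.40296546,   0.        , 319.32952237],
       [  0.        , 500.40296546, 248.77861464],
       [  0.        ,   0.        ,   1.        ]]), 'position': array([0.41458043, 0.52913281, 0.69353184]), 'attitude': array([ 0.0446129 , -1.13717294, -2.81545931])}
```

View pics/scene0.png

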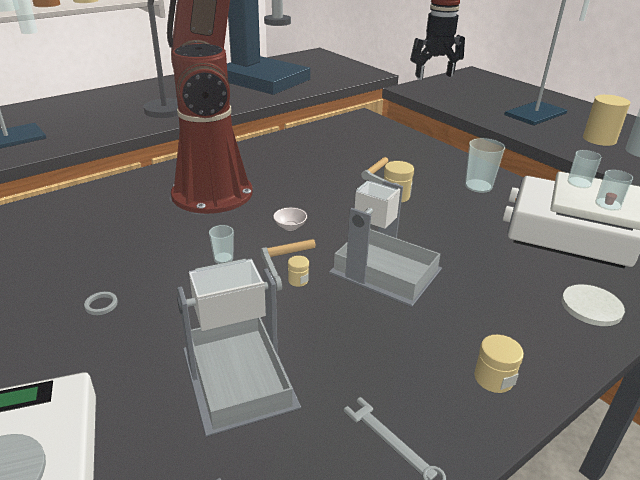

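View pics/side0.png

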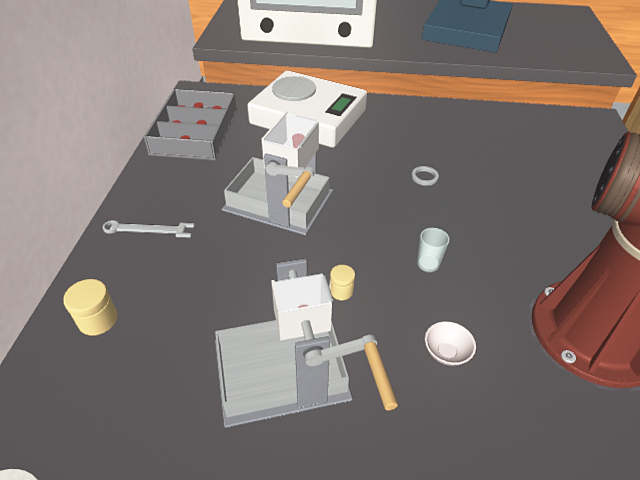

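The scene view shows the front-left stand with handle ends at about (267,253) and (315,243), and the right stand with its handle near (376,166). In the side view those handles run (309,173)-(287,205) and (369,343)-(392,407). I'll zoom in on the boxes.

Run:
```python
import cv2,numpy as np
s=cv2.imread("pics/scene0.png");d=cv2.imread("pics/side0.png")
f=lambda a,x,y:cv2.resize(a[y:y+100,x:x+133],(399,300),interpolation=cv2.INTER_CUBIC)
a=np.vstack([np.hstack([f(s,185,235),f(s,330,145)]),np.hstack([f(d,215,105),f(d,265,255)])])
cv2.imwrite("pics/crop.png",a)
```

```text
(no output)
```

View pics/crop.png

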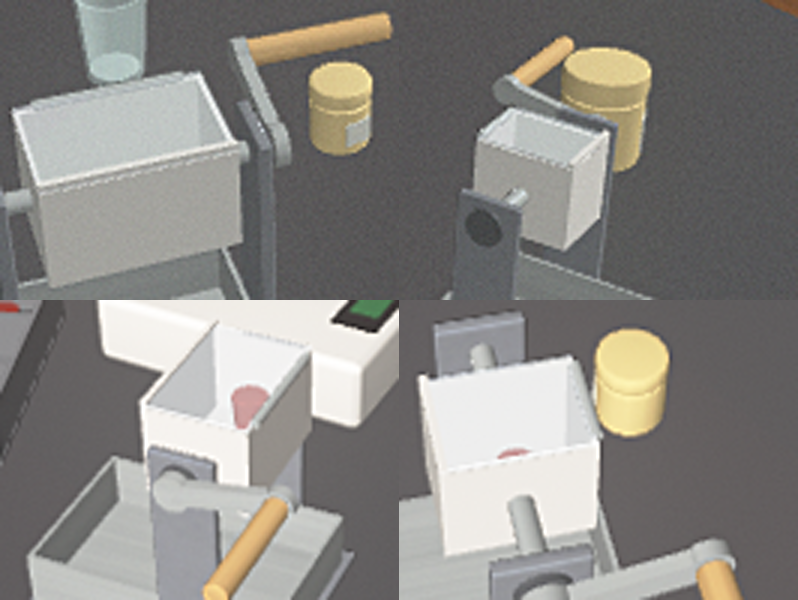

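The left stand's box is the wider one (top-left and bottom-left crops). I'll fit its pose.

```bash
cat > h.py <<'E'
import numpy as np,cv2
from bench import *
from scipy.spatial.transform import Rotation as R
from scipy.optimize import least_squares
def proj(P,ci):
    c=R.from_rotvec(ci["attitude"]).inv().apply(np.atleast_2d(P)-ci["position"])*[1,-1,-1]
    p=c@ci["camera_matrix"].T
    return p[:,:2]/p[:,2:]
def tri(pts):
    return least_squares(lambda P:np.concatenate([proj(P,ci)[0]-u for ci,u in pts]),[.6,0,.1])
def stand(p,P):
    return R.from_euler('z',p[2]).apply(np.array(P))+[p[0],p[1],0]
E
python3 - <<'E'
from h import *
S,D=camera_info("scene"),camera_info("side")
for n,a,b in [("Lnear",(267.5,252.5),(309,174)),("Lend",(315,244),(288,203)),("Rnear",(368,173),(369,345)),("Rend",(386,161),(392,406)),
 ("Lrim+x-y",(196.5,299),(288,113.5)),("Lrim+x+y",(265,290),(263.5,139)),("Rrim+x-y",(357,192),(272.5,308)),("jar",(298,262),(342,272))]:
    r=tri([(S,a),(D,b)]);print(n,r.x.round(4),r.fun.round(1))
obs=[(S,[-.0689,.0875,.1622],(267.5,252.5)),(S,[-.0689,.1725,.1622],(315,244)),(D,[-.0689,.0875,.1622],(309,174)),(D,[-.0689,.1725,.1622],(288,203)),
(S,[.13,-.075,0],(209,433)),(S,[.13,.075,0],(300,405))]
f=lambda p:np.concatenate([proj(stand(p,P),c)[0]-u for c,P,u in obs])
r=least_squares(f,[.6,-.2,0]);print(r.x,r.fun.round(1))
h=stand(r.x,[-.0689,.13,.1622]);print("handle",h, "end",stand(r.x,[.069,.13,.1616]))
o=get_obs();T=R.from_rotvec(o["tool_rot"]);print(T.as_matrix().round(3))
E
```

```text
Lnear [ 0.5024 -0.1524  0.1627] [-1.4 -1.  -1.4  1.1]
Lend [ 0.5273 -0.0725  0.1629] [-2.1 -1.3 -1.9  1.4]
Rnear [0.3849 0.1803 0.1659] [-0.9 -0.5 -0.5  0.3]
Rend [0.3561 0.257  0.1632] [-2.  -1.1 -1.   0.6]
Lrim+x-y [ 0.5627 -0.3122  0.1798] [-1.  -0.8 -1.3  1.1]
Lrim+x+y [ 0.5968 -0.2202  0.1775] [-2.8 -1.9 -3.2  2.5]
Rrim+x-y [0.4952 0.1172 0.163 ] [23.7 11.4 15.5 -9.5]
jar [ 0.4307 -0.0363  0.0505] [-1.  -0.6 -0.8  0.6]
[ 0.54514838 -0.25271277 -0.26390119] [-0.6 -1.5 -1.4 -2.7 -1.   2.2 -0.   3.6 -2.6  2.8  1.4  1.2]
handle [ 0.51254404 -0.10924094  0.1622    ] end [ 0.6456699  -0.14521197  0.1616    ]
[[-0.958  0.286 -0.001]
 [ 0.286  0.958 -0.002]
 [ 0.    -0.002 -1.   ]]
```

Request:
carry_out(
  plan=[
    [1,[-2.6,-2.9,0],[0,0,0]],
    [1,[-2.6,-2.9,0],[0,0,0]],
    [1,[-2.6,-2.9,0],[0,0,0]],
    [1,[-2.6,-2.9,0],[0,0,0]],
    [1,[-2.6,-2.9,0],[0,0,0]],
    [1,[-2.6,-2.9,0],[0,0,0]],
    [1,[-2.6,-2.9,0],[0,0,0]],
    [1,[-2.6,-2.9,0],[0,0,0]],
  ],
)

```text
time_s: 0.77
tool_pos: [0.3116, 0.3153, 0.2478]
tool_rot: [-0.453, -3.109, 0.001]
wrist_force: [0.8, 0.1, 0.6]
gripper_width: 0.0852
grip_force: 0.0
```

Request:
carry_out(
  plan=[
    [1,[-2.6,-2.9,0],[0,0,0]],
    [1,[-2.6,-2.9,0],[0,0,0]],
    [1,[-2.6,-2.9,0],[0,0,0]],
    [1,[-2.6,-2.9,0],[0,0,0]],
    [1,[-2.6,-2.9,0],[0,0,0]],
    [1,[-2.6,-2.9,0],[0,0,0]],
    [1,[-2.6,-2.9,0],[0,0,0]],
    [1,[-2.6,-2.9,0],[0,0,0]],
  ],
)

```text
time_s: 1.43
tool_pos: [0.4447, 0.0335, 0.248]
tool_rot: [-0.454, -3.108, -0.0]
wrist_force: [0.2, 1.3, 0.2]
gripper_width: 0.0855
grip_force: 0.0
```

Request:
carry_out(
  plan=[
    [1,[-2.6,-2.9,0],[0,0,0]],
    [1,[-2.6,-2.9,0],[0,0,0]],
    [1,[-2.6,-2.9,0],[0,0,0]],
    [1,[-2.6,-2.9,0],[0,0,0]],
    [1,[0,0,0],[0,0,0.12]],
    [1,[0,0,0],[0,0,0.12]],
    [1,[0,0,0],[0,0,0.12]],
    [1,[0,0,0],[0,0,0.12]],
  ],
)

```text
time_s: 2.1
tool_pos: [0.5107, -0.1058, 0.2475]
tool_rot: [-1.189, -2.906, 0.0]
wrist_force: [-0.6, 0.6, 0.7]
gripper_width: 0.0851
grip_force: 0.0
```

Request:
carry_out(
  plan=[
    [1,[0,0,0],[0,0,0.12]],
    [1,[0,0,0],[0,0,0.12]],
    [1,[0,0,0],[0,0,0.12]],
    [1,[0,0,0],[0,0,0.12]],
    [1,[0,0,0],[0,0,0.12]],
    [1,[0,0,0],[0,0,0.12]],
    [1,[0,0,0],[0,0,0.12]],
    [1,[0,0,0],[0,0,0.12]],
  ],
)

```text
time_s: 2.77
tool_pos: [0.5107, -0.1053, 0.2477]
tool_rot: [-2.396, -2.03, 0.001]
wrist_force: [0.2, 0.8, -0.6]
gripper_width: 0.0852
grip_force: 0.0
```

Request:
carry_out(
  plan=[
    [1,[0,0,0],[0,0,0.12]],
    [1,[0,0,0],[0,0,0]],
    [1,[0,0,0],[0,0,0]],
    [1,[0,0,0],[0,0,0]],
  ],
)

```text
time_s: 3.1
tool_pos: [0.5109, -0.1054, 0.248]
tool_rot: [-2.506, -1.894, 0.001]
wrist_force: [0.0, 0.2, -0.5]
gripper_width: 0.0855
grip_force: 0.0
```

Run:
```python
from h import *
o=get_obs();print(o["time_s"],o["tool_pos"],o["joint_positions"].round(3),o["wrist_force"])
print(R.from_rotvec(o["tool_rot"]).as_matrix().round(3));c=camera_info("wrist");print(c)
cv2.imwrite("pics/w1.png",read_camera("wrist"))
for y in(.0875,.13,.1725): print(proj(stand([.545,-.253,-.29],[-.0689,y,.1622]),c))
```

```text
3.1 [ 0.51092873 -0.10537641  0.24798192] [-0.338 -0.004  1.855 -0.     1.291 -0.061] [ 0.03540427  0.16120227 -0.53584345]
[[ 0.273  0.962 -0.001]
 [ 0.962 -0.273  0.   ]
 [-0.    -0.001 -1.   ]]
{'camera_matrix': array([[358.87373445,   0.        , 317.29031736],
       [  0.        , 358.87373445, 234.37710513],
       [  0.        ,   0.        ,   1.        ]]), 'position': array([ 0.5306708 , -0.03603442,  0.37293053]), 'attitude': array([-0.28683108,  0.04087065, -0.27503541])}
[[325.76725219 313.05216516]]
[[327.10973995 251.77728136]]
[[328.60629348 183.47040653]]
```

View pics/w1.png

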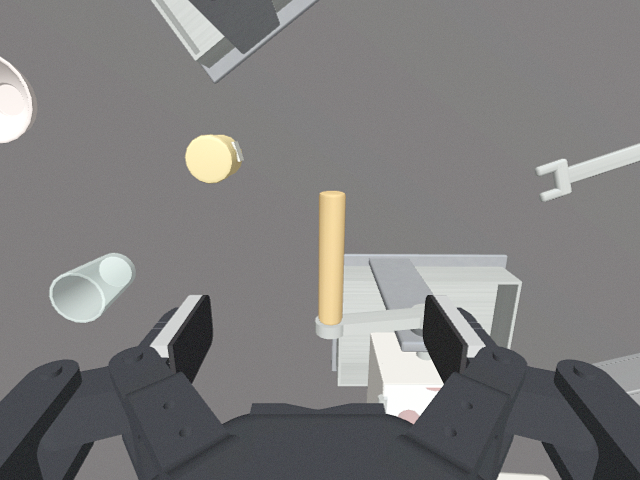

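The wrist view shows the handle running vertically from (331,320) to (332,194), between the fingers and well aligned. I'll back-project it and compute the arc in tool axes.

Run:
```python
from h import *
c=camera_info("wrist");o=get_obs()
g=lambda u:least_squares(lambda p:proj([p[0],p[1],.1622],c)[0]-u,[.5,-.1]).x
a,b=g((330.5,318)),g((332,196));print(a,b,np.linalg.norm(b-a))
m=(a+b)/2;d=b-a;yaw=np.arctan2(-d[0],d[1]);print("mid",m,"yaw",yaw)
T=R.from_rotvec(o["tool_rot"])
print("yaw tool",np.arctan2(T.as_matrix()[1,1],T.as_matrix()[0,1]))
print("shift cm to mid (tool)",T.inv().apply(np.r_[m,.1622+.002]-o["tool_pos"])*100)
```

```text
[ 0.5060627  -0.15387661] [ 0.52835788 -0.07578352] 0.0812133431863944
mid [ 0.51721029 -0.11483006] yaw -0.27809678446245567
yaw tool -0.2770182913270959
shift cm to mid (tool) [-0.73531504  0.85785402  8.38855135]
```

Request:
carry_out(
  plan=[
    [1,[-0.7,0.86,0],[0,0,0]],
    [1,[0,0,3],[0,0,0]],
    [1,[0,0,3],[0,0,0]],
    [1,[0,0,2.6],[0,0,0]],
    [1,[0,0,0],[0,0,0]],
    [1,[0,0,0],[0,0,0]],
  ],
)

```text
time_s: 3.65
tool_pos: [0.5164, -0.1146, 0.1607]
tool_rot: [-2.506, -1.889, 0.004]
wrist_force: [-0.4, -0.1, 0.1]
gripper_width: 0.0854
grip_force: 0.0
```

Request:
carry_out(
  plan=[
    [0,[0,0,0],[0,0,0]],
    [0,[0,0,0],[0,0,0]],
    [0,[0,0,0],[0,0,0]],
    [0,[0,0,0],[0,0,0]],
    [0,[0,0,0],[0,0,0]],
    [0,[0,0,0],[0,0,0]],
  ],
)

```text
time_s: 4.15
tool_pos: [0.5172, -0.1145, 0.1633]
tool_rot: [-2.508, -1.891, 0.001]
wrist_force: [-0.6, 0.7, 8.8]
gripper_width: 0.0143
grip_force: 58.6
```

Run:
```python
from h import *
o=get_obs();print(o["tool_pos"],o["gripper_width"],o["grip_force"],o["wrist_force"])
q=np.arange(29)*.1-1.396
print(np.c_[q[1:]+1.396,7*np.diff(np.sin(q)),-7*np.diff(np.cos(q))].round(2).tolist())
cv2.imwrite("pics/s2.png",read_camera("side")[80:260,180:420])
```

```text
[ 0.51716262 -0.11446467  0.16328442] 0.014274180384983282 58.58044445514679 [-0.62169423  0.74007045  8.78058655]
[[0.1, 0.16, -0.68], [0.2, 0.22, -0.66], [0.3, 0.29, -0.64], [0.4, 0.35, -0.61], [0.5, 0.41, -0.57], [0.6, 0.46, -0.52], [0.7, 0.51, -0.47], [0.8, 0.56, -0.42], [0.9, 0.6, -0.36], [1.0, 0.63, -0.3], [1.1, 0.66, -0.24], [1.2, 0.68, -0.17], [1.3, 0.69, -0.1], [1.4, 0.7, -0.03], [1.5, 0.7, 0.04], [1.6, 0.69, 0.11], [1.7, 0.68, 0.18], [1.8, 0.66, 0.24], [1.9, 0.63, 0.31], [2.0, 0.6, 0.37], [2.1, 0.56, 0.43], [2.2, 0.51, 0.48], [2.3, 0.46, 0.53], [2.4, 0.4, 0.57], [2.5, 0.35, 0.61], [2.6, 0.28, 0.64], [2.7, 0.22, 0.66], [2.8, 0.15, 0.68]]
```

View pics/s2.png

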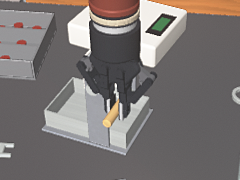

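The side view confirms the handle is in the jaws, with a grip force of 58 N. Now I'll turn it.

Request:
carry_out(
  plan=[
    [0,[0,0.16,-0.68],[0,0,0]],
    [0,[0,0.22,-0.66],[0,0,0]],
    [0,[0,0.29,-0.64],[0,0,0]],
    [0,[0,0.35,-0.61],[0,0,0]],
    [0,[0,0.41,-0.57],[0,0,0]],
    [0,[0,0.46,-0.52],[0,0,0]],
    [0,[0,0,0],[0,0,0]],
  ],
)

```text
time_s: 4.78
tool_pos: [0.5315, -0.1185, 0.1992]
tool_rot: [-2.5, -1.885, 0.013]
wrist_force: [-12.4, 2.8, 2.9]
gripper_width: 0.0138
grip_force: 58.9
```

Request:
carry_out(
  plan=[
    [0,[0,0.51,-0.47],[0,0,0]],
    [0,[0,0.56,-0.42],[0,0,0]],
    [0,[0,0.6,-0.36],[0,0,0]],
    [0,[0,0.63,-0.3],[0,0,0]],
    [0,[0,0.66,-0.24],[0,0,0]],
    [0,[0,0.68,-0.17],[0,0,0]],
    [0,[0,0.69,-0.1],[0,0,0]],
    [0,[0,0.7,-0.03],[0,0,0]],
  ],
)

```text
time_s: 5.45
tool_pos: [0.5837, -0.1336, 0.2251]
tool_rot: [-2.508, -1.891, 0.002]
wrist_force: [-7.7, 1.9, 2.8]
gripper_width: 0.014
grip_force: 60.8
```

Run:
```python
from h import *
a=read_camera("side")[80:260,180:420];b=read_camera("scene")[180:450,130:370]
cv2.imwrite("pics/s3.png",np.hstack([cv2.resize(a,(360,270)),b]))
```

```text
(no output)
```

View pics/s3.png

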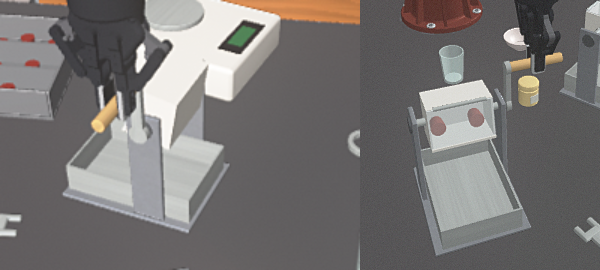

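The crank is at the top and the box is about level, with both stoppers inside behind the lid (scene part of the picture, about (437,126) and (475,117)). I'll go on.

Request:
carry_out(
  plan=[
    [0,[0,0.7,0.04],[0,0,0]],
    [0,[0,0.69,0.11],[0,0,0]],
    [0,[0,0.68,0.18],[0,0,0]],
    [0,[0,0.66,0.24],[0,0,0]],
    [0,[0,0.63,0.31],[0,0,0]],
    [0,[0,0.6,0.37],[0,0,0]],
    [0,[0,0.56,0.43],[0,0,0]],
  ],
)

```text
time_s: 6.13
tool_pos: [0.6269, -0.146, 0.2057]
tool_rot: [-2.507, -1.89, 0.004]
wrist_force: [-8.0, 0.9, 4.0]
gripper_width: 0.014
grip_force: 65.5
```

Request:
carry_out(
  plan=[
    [0,[0,0.51,0.48],[0,0,0]],
    [0,[0,0.46,0.53],[0,0,0]],
    [0,[0,0.4,0.57],[0,0,0]],
    [0,[0,0.35,0.61],[0,0,0]],
    [0,[0,0.28,0.64],[0,0,0]],
    [0,[0,0.22,0.66],[0,0,0]],
    [0,[0,0.15,0.68],[0,0,0]],
    [0,[0,0,0.2],[0,0,0]],
  ],
)

```text
time_s: 6.8
tool_pos: [0.6495, -0.1525, 0.1612]
tool_rot: [-2.506, -1.889, 0.004]
wrist_force: [-8.9, 1.2, 8.6]
gripper_width: 0.0138
grip_force: 73.0
```

Request:
carry_out(
  plan=[
    [0,[0,0,0.3],[0,0,0]],
    [0,[0,0,0],[0,0,0]],
  ],
)

```text
time_s: 6.97
tool_pos: [0.6497, -0.1526, 0.1597]
tool_rot: [-2.507, -1.89, 0.004]
wrist_force: [-6.7, 1.4, 6.9]
gripper_width: 0.0142
grip_force: 72.9
```

Run:
```python
from h import *
a=read_camera("side")[80:260,180:420];b=read_camera("scene")[180:450,130:370]
cv2.imwrite("pics/s4.png",np.hstack([cv2.resize(a,(360,270)),b]))
```

```text
(no output)
```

View pics/s4.png

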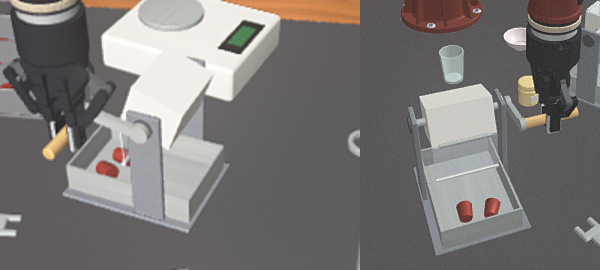

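Both stoppers are in the tray (scene part, about (465,211) and (492,207)). I'll press on a little to make sure the box is on its stop.

Request:
carry_out(
  plan=[
    [0,[0,0,0.4],[0,0,0]],
    [0,[0,0,0.4],[0,0,0]],
    [0,[0,0,0],[0,0,0]],
  ],
)

```text
time_s: 7.32
tool_pos: [0.6501, -0.1527, 0.1585]
tool_rot: [-2.507, -1.891, 0.004]
wrist_force: [-20.1, 5.1, 29.6]
gripper_width: 0.0139
grip_force: 76.7
```

Request:
carry_out(
  plan=[
    [0,[0,0,0.4],[0,0,0]],
    [0,[0,0,0],[0,0,0]],
  ],
)

```text
time_s: 7.48
tool_pos: [0.6502, -0.1528, 0.1583]
tool_rot: [-2.507, -1.891, 0.004]
wrist_force: [-27.7, 6.7, 43.3]
gripper_width: 0.0138
grip_force: 78.2
```

It's hard against the stop. I'll relieve the push, release and retreat upward.

Request:
carry_out(
  plan=[
    [0,[0,0,-0.6],[0,0,0]],
    [0,[0,0,-0.5],[0,0,0]],
    [1,[0,0,0],[0,0,0]],
    [1,[0,0,0],[0,0,0]],
    [1,[0,0,0],[0,0,0]],
    [1,[0,0,0],[0,0,0]],
    [1,[0,0,0],[0,0,0]],
    [1,[0,0,0],[0,0,0]],
  ],
)

```text
time_s: 8.15
tool_pos: [0.6506, -0.1526, 0.1555]
tool_rot: [2.508, 1.891, 0.0]
wrist_force: [-0.6, 0.1, -0.5]
gripper_width: 0.0841
grip_force: 0.0
```

Request:
carry_out(
  plan=[
    [1,[0,0,-2],[0,0,0]],
    [1,[0,0,-3],[0,0,0]],
    [1,[0,0,-3],[0,0,0]],
    [1,[0,0,-3],[0,0,0]],
    [1,[0,0,-3],[0,0,0]],
    [1,[0,0,0],[0,0,0]],
    [1,[0,0,0],[0,0,0]],
  ],
)

```text
time_s: 8.73
tool_pos: [0.6519, -0.1531, 0.2989]
tool_rot: [2.504, 1.888, 0.006]
wrist_force: [0.7, 0.1, -0.9]
gripper_width: 0.085
grip_force: 0.0
```

Run:
```python
from h import *
a=read_camera("side")[60:400,180:420];b=read_camera("scene")[110:450,130:460]
cv2.imwrite("pics/s5.png",np.hstack([a,b]))
```

```text
(no output)
```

View pics/s5.png

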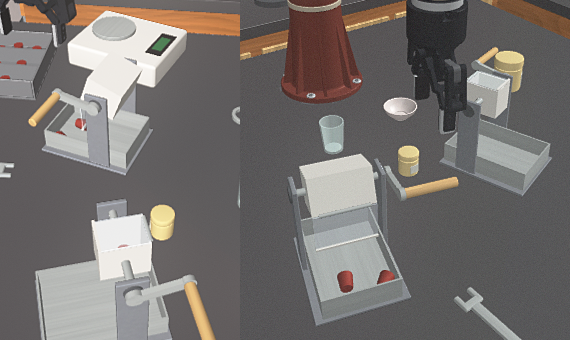

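The wide box is turned over on its stop with its crank at the far side. Both stoppers lie in the tray at about (345,281) and (387,277), the narrow box is still upright, and the gripper is clear.

```bash
python3 -c "
from bench import *
print(finish_job())"
```

```text
the job is handed in; nothing more can be done
None
```

The wide box is turned over against its stop and let go, both stoppers are in its steel tray, the narrow box is still upright, and the job was handed in at about 9 s of the 38 s allowed.

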